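# Put the stray tools back in the drawer inserts

## Task

The insert trays of the tool drawer are out on the bench and four tools are missing from them: the small spanner, the yellow screwdriver, the yellow tyre lever and the bright hex key. Lay each one into the empty bay of the tray that holds its own kind, right down on the floor of the bay, so that the trays can go back in the drawer.

Things in the scene. Friction and masses are not known exactly. Their poses are not given: they have to be found in the camera images.
- spanner: Small bright combination spanner, 22 x 167 x 5 mm (x, y, z), lying flat on the bench. Origin: centre of its underside; y along the spanner, z up. Shank 10 mm wide, within 6 mm of the y axis; the heads begin 58 mm from the middle. (Not the long spanner at the far left end of the bench.)
- screwdriver: Yellow-handled screwdriver, 31 x 182 x 30 mm, lying on the bench. Origin: under the middle of its length; y along it from blade tip (-91 mm) to handle end (+91), z up. Handle 31 mm across, from y = -4 to +91: grip it at about y = +44. Shaft 6 mm thick, its axis 15 mm above the underside.
- tyre_lever: Yellow tyre lever, a flat bar all of plastic, 19 x 122 x 11 mm, lying flat on the bench. Origin: centre of its underside; y along the lever, z up.
- hex_key: L-shaped bright hex key, 41 x 119 x 8 mm overall, lying flat on the bench. Origin: underside, centre of that rectangle; z up. Long leg, 8 mm thick, along y at x = -16 mm from y = -60 to +55; short leg along x at y = +55, from x = -16 to +20. Grip the long leg at about y = 0.
- spanner_bay (a point): Point on the floor of the empty bay, 10 mm over the bench, where the spanner's origin goes; axes as the spanner's when seated. Black and green tray, 91 x 230 mm, 20 high, fixed, holding a larger spanner 42 mm off at +x. Bay 38 x 184 mm, spanner either way round. A finger trough (floor 4 mm over the bench) crosses the whole tray from y = -30 to +30 mm.
- driver_bay (a point): Point on the floor of the empty bay, 10 mm over the bench, where the screwdriver's origin goes; axes as the screwdriver's when seated. Black and green tray, 99 x 224 mm, 30 high, fixed, holding a red screwdriver 46 mm off at +x. Bay 46 mm wide for the handle (y = -22 to +99), 22 mm for the shaft (y = -99 to -22, floor 10 mm higher). Finger trough (floor 4 mm over bench) across, y = +14 to +74.
- lever_bay (a point): Point on the floor of the empty bay, 10 mm over the bench, where the lever's origin goes; axes as the lever's when seated. Black and green tray, 128 x 148 mm, 20 high, fixed, holding a blue and a red tyre lever, 46 mm off at each side (x). Bay 36 x 138 mm, lever either way round. A finger trough (floor 4 mm over the bench) crosses the whole tray from y = -26 to +26 mm.
- hex_bay (a point): Point on the floor of the empty bay, 10 mm over the bench, where the hex key's origin goes; axes as the hex key's when seated. Black and green tray, 123 x 148 mm, 20 high, fixed, holding a larger dark hex key (long leg at x = +40 mm). Bay L-shaped like the key, 8 mm larger all round, so it fits one way. A finger trough (floor 4 mm over bench) crosses the tray, y = -26 to +26.

How it is judged:
By the outcome, as a careful person would: the job done as asked, in the order asked, and still so for the second after the job is handed in, with the robot touching nothing.
It also fails if it takes over 96 s, if anything falls off the work surface, if the arm or the gripper's body presses on something with over 40 N, if the wrist force passes 120 N, or if a joint passes its speed limit or range.

## Robot

A 6-joint arm with a two-finger parallel gripper is mounted at the origin on a cart in front of the work surface, level with it; the furniture and walls round the work are solid. World frame = base frame: x ahead of the robot, y to its left, z up, the work surface at z = 0. Lengths are in m, angles in degrees, forces in N, time in s.
With the tool pointing down it reaches from about 0.35 to 0.875 m from the base axis. Payload 4.2 kg.
Tool frame: the origin (TCP) lies where the fingers leave the gripper's body, on its centre line; the fingertips stand 70 mm ahead of it and the grasp point (between the pads) lies 51 mm ahead of it; z points along the fingers, y is the direction in which the jaws open and shut (so a half turn about z gives the same grasp; the last joint's range is limited). The gripper opens to 87 mm and grips with 3 to 60 N. Pads are 19 mm wide; open, the fingers measure 117 mm over their backs; the gripper's body (75 mm by 190 mm) begins 51 mm behind the grasp point.
Start: joints at [-60.183, 22.042, 0.453, 0, -68.411, -14.817], TCP at [0.162, -0.604, 0.292] pointing down, gripper open.
Joint ranges: [-179.83, 179.83], [-69.29, 118.12], [-61.27, 80.66], [-181.25, 117.63], [-171.15, -9.14], [-177.46, 177.46]. Speed limits (degrees/s): [159.86, 159.86, 180, 180, 180, 180].

## Interface

Orientations are given as a 3x3 rotation matrix whose columns are the frame's x, y, z axes.
In Python, from station import sense, cams, job gives the robot as it stands. The module is installed in compiled form; this text tells all that it offers.
- The arm moves only by the shell command python3 -m handwheel 'ROWS'. ROWS is JSON, a list of rows, each a list of 5 numbers: the shift along the tool's x, y, z in cm, then the turn about the tool's z in degrees, then the opening, from 0 (shut) to 1 (fully open). A call has 1 to 10 rows; each row shifts and turns the commanded pose from where the row before left it, along the tool's axes as they then stand; what a row does not reach is not made up. A row lasts 1/8 s, in which the tool goes at most 62.5 mm and 10.7 degrees, less where a joint would pass 70% of its speed; a pose out of reach is approached as far as the arm can. A call with a gripper value outside its range is refused whole. The fingers move at their own pace and stop on an object; the grip force is fixed at half the most. Time passes only in rows, so rows that do not move let the fingers close. It gives the time, the measured TCP pose, the force and the opening at its end, in the units of the state.
- sense(): the state, without advancing time (a new reading comes with each control period).
- cams.capture(name): name is "scene" or "top" or "wrist"; returns the picture (420x560x3 uint8, red, green, blue); there is no depth.
- cams.camera_params(name): a dict with "fx", "fy", "cx", "cy" (pixels), "origin" and "rotation" of the camera in the world. Camera axes: x right, y down, z forward; pixel columns grow to the right and rows downward; lengths in m; the calibration is good to about 2 mm. A picture is of the moment at which its call begins: read the wrist's pose just before it. camera_params takes no time and is no camera call; for the wrist camera it gives the pose at the moment of the call.
- job.finish_job(): hands the job in, once; it reports no verdict.
The state is a dict: "time_s": time; "joints": joint angles; "joint_velocities": joint speeds; "effort": joint torques, N m; "tcp_pos": TCP position; "ee_rot": TCP orientation; "wrist_force": force on the tool from outside, world axes, zero at the start; "moment": the same for the moment, N m; "gripper_width": opening from 0.0 (shut) to 1.0 (fully open).
Only numpy, scipy, OpenCV 4.12 (cv2) and the standard library are available. Lean on these libraries where they do the work, as an engineer would, in place of code of your own. Each camera call takes 0.05 s, during which the arm holds its last target. There are 200 camera calls.

## Working session

There is one attempt and no reset: what is moved stays moved. The work goes in short steps, Python scripts to look and compute and a shell command to move; the robot and the scene stay as the last step left them, time stands still between calls to the robot, and variables do not carry over. Pictures are saved under pics/ and viewed, about 12 in all and at most 16, crops included, and the job is handed in when it is done.

```bash
mkdir -p pics
cat > h.py <<'E'
import numpy as np, cv2
from station import sense, cams, job
def snap(name, fn):
    p=cams.camera_params(name); im=cams.capture(name)
    cv2.imwrite('pics/'+fn+'.png', im[:,:,::-1]); np.savez('pics/'+fn+'.npz', im=im, **{k:np.array(v) for k,v in p.items()})
    return im,p
def load(fn):
    d=np.load('pics/'+fn+'.npz'); return d['im'],d
def ray(p,uv,z):
    uv=np.atleast_2d(uv).astype(float); o=np.array(p['origin']); R=np.array(p['rotation'])
    d=np.c_[(uv[:,0]-p['cx'])/p['fx'],(uv[:,1]-p['cy'])/p['fy'],np.ones(len(uv))]@R.T
    return o+d*((z-o[2])/d[:,2])[:,None]
def proj(p,X):
    q=(np.atleast_2d(X)-np.array(p['origin']))@np.array(p['rotation']); return np.c_[p['fx']*q[:,0]/q[:,2]+p['cx'],p['fy']*q[:,1]/q[:,2]+p['cy']]
E
python3 - <<'E'
from h import *
for n in ['top','scene','wrist']:
    im,p=snap(n,n+'0'); print(n,p)
s=sense(); print(s)
E
python3 -c "
import cv2
a=cv2.imread('pics/top0.png');cv2.imwrite('pics/top0b.png',cv2.resize(a,(800,600),interpolation=cv2.INTER_CUBIC))"
```

```text
top {'fx': 424.518604095405, 'fy': 424.518604095405, 'cx': 271.74382289786945, 'cy': 205.11033140573883, 'origin': array([0.30954283, 0.05223475, 1.30159278]), 'rotation': array([[-0.0023071 , -0.98973963,  0.14286404],
       [-0.99987969,  0.00447454,  0.01485193],
       [-0.01533879, -0.14281259, -0.98963088]])}
scene {'fx': 401.50543584948764, 'fy': 401.50543584948764, 'cx': 285.2432095506637, 'cy': 208.97997576148248, 'origin': array([-0.09402249,  0.72289432,  0.57827649]), 'rotation': array([[-0.74297812, -0.32656207,  0.58424372],
       [-0.66926728,  0.37297624, -0.64262745],
       [-0.00805128, -0.86847334, -0.49567049]])}
wrist {'fx': 338.09804433482896, 'fy': 338.09804433482896, 'cx': 277.22721752003724, 'cy': 215.04557600149468, 'origin': array([ 0.08201639, -0.62304585,  0.38323312]), 'rotation': array([[-0.26036178,  0.92211178,  0.2862195 ],
       [ 0.96550939,  0.24809534,  0.07899571],
       [ 0.00183315,  0.29691508, -0.95490213]])}
{'time_s': 0.15, 'joints': array([-6.01838919e+01,  2.20802734e+01,  3.96069817e-01, -1.96471334e-02,
       -6.84117006e+01, -1.48158463e+01]), 'joint_velocities': array([ 0.11335113, -0.15320701,  0.30643567,  0.05041925, -0.01292719,
        0.00450054]), 'effort': array([-3.97564363e-04, -3.91053236e+01,  1.87587011e+01,  4.22238082e+00,
        1.23624087e-02, -1.38689993e-04]), 'tcp_pos': array([ 0.16168057, -0.60336266,  0.29140546]), 'ee_rot': array([[-9.65957327e-01, -2.58700859e-01, -5.55609425e-04],
       [-2.58701428e-01,  9.65955991e-01,  1.61079035e-03],
       [ 1.19981405e-04,  1.69969169e-03, -9.99998548e-01]]), 'wrist_force': array([ 0.91225777, -0.30460638, -0.63037415]), 'moment': array([-0.0049947 ,  0.00218668,  0.03203739]), 'gripper_width': 1.0006193465506479}
```

View pics/top0b.png

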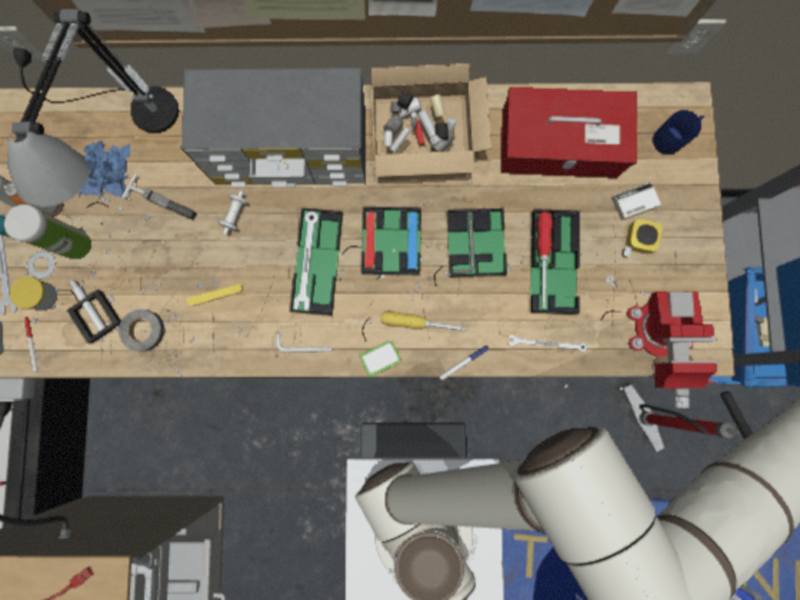

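View pics/scene0.png

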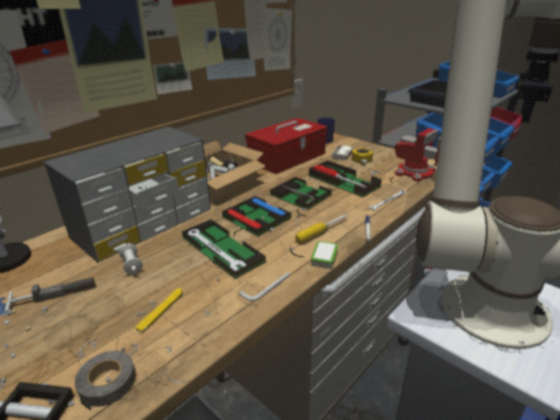

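The top view (800x600 scale) shows the loose tools: spanner (548,343), yellow screwdriver (423,322), lever (215,295) and hex key (303,345). The trays run left to right: spanner (317,262), lever (391,241), hex (477,243), driver (555,262). The scene view agrees. I'll measure all of these from the top picture.

Run:
```python
from h import *
im,p=load('top0'); hsv=cv2.cvtColor(im,cv2.COLOR_RGB2HSV)
def rect(mask,box,z,name):
    m=np.zeros_like(mask); x0,y0,x1,y1=[int(v*.7) for v in box]; m[y0:y1,x0:x1]=mask[y0:y1,x0:x1]
    n,l,st,_=cv2.connectedComponentsWithStats(m.astype(np.uint8)); 
    v,u=np.nonzero(m); X=ray(p,np.c_[u,v],z)[:,:2]
    r=cv2.minAreaRect((X*1000).astype(np.float32)); b=cv2.boxPoints(r)
    e=[b[1]-b[0],b[2]-b[1]]; L=max(e,key=lambda q:np.hypot(*q))
    print(name,len(u),'c',np.round(r[0],1),'size',np.round(sorted(r[1]),1),'ang of long',round(np.degrees(np.arctan2(L[1],L[0]))%180,1))
H,S,V=[hsv[...,i].astype(int) for i in range(3)]
yel=(H>22)&(H<34)&(S>170)&(V>110)
rect(yel,(180,275,250,312),.01,'lever'); rect(yel,(375,305,430,335),.015,'driver handle')
br=(S<75)&(V>110)
rect(br,(500,330,595,356),.005,'spanner'); rect(br,(270,330,335,358),.008,'hex'); rect(br,(425,310,475,335),.015,'shaft')
tr=((H>50)&(H<95)&(S>90))|(V<45)
for n,b,z in [('spT',(285,205,347,318),.02),('levT',(357,203,425,278),.02),('hexT',(443,205,510,280),.02),('drT',(525,207,585,316),.03)]: rect(tr,b,z,n)
# crop tiles
a=im[140:260,120:420]; cv2.imwrite('pics/crop.png',cv2.resize(a[:,:,::-1],(800,320),interpolation=cv2.INTER_CUBIC))
```

```text
lever 0 c [0. 0.] size [0. 0.] ang of long 0.0
driver handle 0 c [0. 0.] size [0. 0.] ang of long 0.0
spanner 1151 c [ 391.2 -264.9] size [ 54.7 198.7] ang of long 89.8
hex 894 c [391.3 257.5] size [ 57.9 135.7] ang of long 89.8
shaft 488 c [433.7 -56.7] size [ 48.8 103.6] ang of long 89.8
spT 1056 c [566.1 225.8] size [ 84.9 220.3] ang of long 174.3
levT 747 c [612.4  65.8] size [120.6 136. ] ang of long 179.5
hexT 915 c [ 605.1 -117.1] size [116.6 139.1] ang of long 1.5
drT 1226 c [ 561.4 -281.6] size [ 97.5 216.8] ang of long 177.3
```

View pics/crop.png

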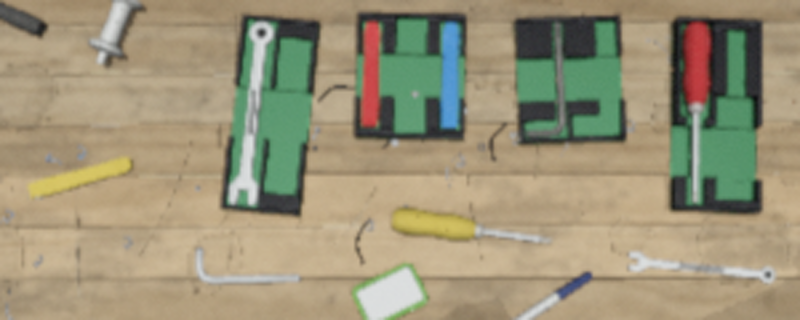

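Sizes match the trays (within a few %), and the bay orientations are clear. In the driver and hex trays the bay's +y points towards the robot. Next I'll write a helper that gives shifts in tool axes, then go above the spanner.

```bash
cat >> h.py <<'E'
def goal(x,y,z,yaw):
    """shift (cm, in present tool axes) and turn about tool z so that tool y points along yaw (deg, mod 180)"""
    s=sense(); R=np.array(s['ee_rot']); d=R.T@(np.array([x,y,z])-s['tcp_pos'])*100
    now=np.degrees(np.arctan2(R[1,1],R[0,1])); t=-((yaw-now+90)%180-90)
    print('t',round(s['time_s'],2),'shift',np.round(d,2),'turn',round(t,1),'or',round(t-180*np.sign(t),1),'j1,j6',np.round(s['joints'][[0,5]],0),'F',np.round(s['wrist_force'],1),'w',round(s['gripper_width'],3))
E
python3 - <<'E'
from h import *
goal(.385,-.265,.25,178)
im,p=load('top0'); hsv=cv2.cvtColor(im,cv2.COLOR_RGB2HSV)
for n,u,v in [('spanner',548,343),('spL',515,342),('spR',583,348),('lever1',190,299),('lever2',240,290),('hexcorner',279,349),('hexend',330,349),('drv handle end',383,319),('drv tip',464,328)]:
    print(n,hsv[int(v*.7),int(u*.7)],ray(p,[u*.7,v*.7],.008)[0].round(3))
E
```

```text
t 0.15 shift [-30.33  26.9    4.18] turn -73.0 or 107.0 j1,j6 [-60. -15.] F [ 0.9 -0.3 -0.6] w 1.001
spanner [ 45   3 152] [ 0.388 -0.267  0.008]
spL [ 75   2 217] [ 0.39  -0.197  0.008]
spR [ 60   4 116] [ 0.377 -0.341  0.008]
lever1 [ 25 131 213] [0.485 0.5   0.008]
lever2 [ 24 135 163] [0.504 0.393 0.008]
hexcorner [ 25   9 179] [0.377 0.305 0.008]
hexend [ 75   3 188] [0.376 0.196 0.008]
drv handle end [ 25 140 191] [0.44  0.083 0.008]
drv tip [ 19  25 173] [ 0.42  -0.09   0.008]
```

```bash
python3 -m handwheel '[[-5.06,4.48,0,0,1],[-5.06,4.48,0,0,1],[-5.06,4.48,0,0,1],[-5.06,4.48,1,0,1],[-5.06,4.48,1,0,1],[-5.06,4.48,2,0,1],[0,0,0,-10.5,1],[0,0,0,-10.5,1],[0,0,0,-10.5,1],[0,0,0,-10.5,1]]'; python3 -m handwheel '[[0,0,0,-10.5,1],[0,0,0,-10.5,1],[0,0,0,-10,1],[0,0,0,0,1],[0,0,0,0,1]]'
python3 - <<'E'
from h import *
goal(.385,-.265,.25,178)
snap('wrist','w1')
E
```

```text
time_s: 1.4
tcp_pos: [0.3664, -0.2939, 0.256]
ee_rot: [[-0.539, -0.842, -0.0], [-0.842, 0.539, 0.0], [-0.0, 0.001, -1.0]]
wrist_force: [0.4, 0.4, -0.1]
gripper_width: 1.001
time_s: 2.02
tcp_pos: [0.3664, -0.2941, 0.2561]
ee_rot: [[-0.037, -0.999, -0.0], [-0.999, 0.037, 0.0], [-0.0, 0.0, -1.0]]
wrist_force: [1.1, -0.2, 0.7]
gripper_width: 0.997
t 2.02 shift [-2.98 -1.75  0.61] turn -0.1 or 179.9 j1,j6 [-19.  17.] F [ 1.1 -0.2  0.7] w 0.997
```

View pics/w1.png

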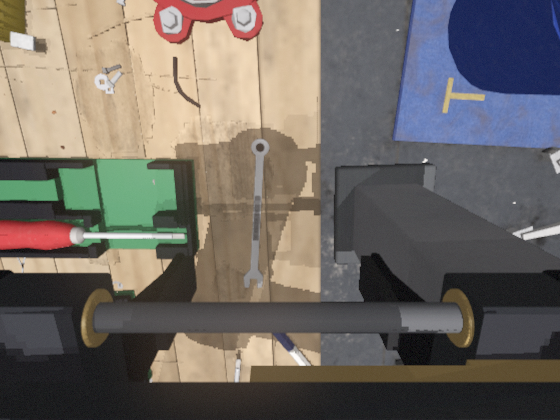

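The wrist view shows the spanner from its ring end at (260,147) to its open end at about (254,285). The driver tray is to its left, with the bay's blade end away from the robot.

```bash
cat >> h.py <<'E'
def blob(fn,mask,box,z,show=True):
    """mask(H,S,V)->bool ; returns world minAreaRect of largest blob in box"""
    im,p=load(fn); hsv=cv2.cvtColor(im,cv2.COLOR_RGB2HSV).astype(int); m=mask(*[hsv[...,i] for i in range(3)]).astype(np.uint8)
    k=np.zeros_like(m); x0,y0,x1,y1=box; k[y0:y1,x0:x1]=m[y0:y1,x0:x1]; k=cv2.morphologyEx(k,cv2.MORPH_CLOSE,np.ones((3,3)))
    n,l,st,_=cv2.connectedComponentsWithStats(k); i=1+np.argmax(st[1:,4]); v,u=np.nonzero(l==i)
    X=ray(p,np.c_[u,v],z)[:,:2]; r=cv2.minAreaRect((X*1000).astype(np.float32)); b=cv2.boxPoints(r); e=[b[1]-b[0],b[2]-b[1]]; L=max(e,key=lambda q:np.hypot(*q))
    print(fn,'px',st[i],'c',np.round(r[0],1),'size',np.round(sorted(r[1]),1),'long ang',round(np.degrees(np.arctan2(L[1],L[0]))%180,1),'mean',(X.mean(0)*1000).round(1))
    return X
E
python3 - <<'E'
from h import *
im,p=load('w1'); hsv=cv2.cvtColor(im,cv2.COLOR_RGB2HSV)
for v in (180,200,220,240,260): print(v,[tuple(int(q) for q in hsv[v,u]) for u in range(250,268,2)])
X=blob('w1',lambda H,S,V:(S<60)&(V>60),(235,130,285,290),.004)
print(ray(p,[[260,147],[254,282]],.004).round(4))
E
```

```text
180 [(17, 76, 137), (17, 73, 146), (14, 44, 145), (0, 3, 157), (0, 5, 161), (0, 5, 161), (13, 29, 142), (15, 74, 103), (17, 78, 121)]
200 [(17, 70, 145), (17, 75, 149), (10, 6, 129), (5, 13, 116), (5, 13, 117), (10, 11, 135), (17, 70, 165), (16, 73, 154), (15, 78, 125)]
220 [(17, 76, 134), (16, 45, 141), (9, 18, 98), (10, 17, 88), (5, 15, 101), (16, 38, 127), (16, 78, 137), (17, 75, 136), (16, 80, 99)]
240 [(17, 76, 134), (10, 5, 144), (8, 8, 123), (8, 8, 123), (10, 12, 127), (16, 76, 134), (16, 75, 133), (16, 75, 133), (17, 78, 125)]
260 [(16, 48, 139), (15, 4, 145), (0, 5, 146), (0, 4, 145), (17, 40, 128), (16, 82, 134), (16, 79, 133), (16, 79, 135), (17, 77, 136)]
w1 px [ 243  138   27  151 1531] c [ 390.2 -265. ] size [ 22.  167.7] long ang 84.6 mean [ 388.8 -268.9]
[[ 0.3812 -0.3394  0.004 ]
 [ 0.3957 -0.1887  0.004 ]]
```

The blob is 22 x 167.7 mm, which matches the spanner exactly. Moving down to grasp it.

```bash
python3 -c "
from h import *
goal(.390,-.265,.072,174.6)"
```

```text
t 2.08 shift [-2.99 -2.25 18.41] turn 3.3 or -176.7 j1,j6 [-19.  17.] F [ 0.3 -0.1 -0.4] w 1.001
```

```bash
python3 -m handwheel '[[-3,-2.25,4,0,0.5],[0,0,5,3.3,0.5],[0,0,4,0,0.5],[0,0,2,0,0.5],[0,0,0,0,0.5],[0,0,0,0,0.5]]'; python3 -c "
from h import *
goal(.390,-.265,.072,174.6)"
```

```text
time_s: 2.82
tcp_pos: [0.3907, -0.2652, 0.1071]
ee_rot: [[-0.093, -0.996, 0.002], [-0.996, 0.093, -0.001], [0.001, -0.002, -1.0]]
wrist_force: [-0.0, -0.6, 0.5]
gripper_width: 0.512
t 2.83 shift [-0.02  0.08  3.51] turn 0.1 or -179.9 j1,j6 [-14.   9.] F [-0.  -0.6  0.5] w 0.512
```

```bash
python3 -m handwheel '[[0,0.05,2,0,0.5],[0,0,1.5,0,0.5],[0,0,0,0,0.5],[0,0,0,0,0.5],[0,0,0,0,0],[0,0,0,0,0],[0,0,0,0,0],[0,0,0,0,0],[0,0,0,0,0]]';python3 -m handwheel '[[0,0,0,0,0],[0,0,0,0,0]]'; python3 -c "
from h import *
goal(.56,.19,.2,90)"
```

```text
time_s: 3.95
tcp_pos: [0.3897, -0.265, 0.0713]
ee_rot: [[-0.092, -0.996, 0.0], [-0.996, 0.092, -0.0], [0.0, -0.0, -1.0]]
wrist_force: [0.2, 0.2, 0.6]
gripper_width: 0.106
time_s: 4.2
tcp_pos: [0.3897, -0.265, 0.0713]
ee_rot: [[-0.092, -0.996, 0.0], [-0.996, 0.092, -0.0], [0.0, -0.0, -1.0]]
wrist_force: [-0.4, 0.1, 1.0]
gripper_width: 0.101
t 4.2 shift [-46.87 -12.76 -12.87] turn 84.7 or -95.3 j1,j6 [-14.   9.] F [-0.4  0.1  1. ] w 0.101
```

Gripped at 8.8 mm opening. Lifting, turning, and taking a look at the spanner tray from beside it.

```bash
python3 -m handwheel '[[0,0,-4,0,0],[0,0,-5,0,0],[0,0,-5,0,0],[-5,-1,-3,0,0],[-6,-1,-2,0,0],[-6,-1,0,0,0],[-6,-1,0,0,0],[-6,-1,0,0,0],[-5,-1,0,-10,0],[0,0,0,-10.2,0]]'; python3 -m handwheel '[[0,0,0,-10.2,0],[0,0,0,-10.2,0],[0,0,0,-10.2,0],[0,0,0,-10.2,0],[0,0,0,-10.2,0],[0,0,0,-10.2,0],[0,0,0,-9,0],[0,0,0,0,0],[0,0,0,0,0]]'
python3 - <<'E'
from h import *
goal(.56,.205,.2,84.3)
snap('wrist','w2')
E
```

```text
time_s: 5.45
tcp_pos: [0.4807, 0.0696, 0.26]
ee_rot: [[0.267, -0.964, -0.001], [-0.964, -0.267, -0.0], [-0.0, 0.001, -1.0]]
wrist_force: [-0.2, -1.5, -2.1]
gripper_width: 0.105
time_s: 6.58
tcp_pos: [0.48, 0.0666, 0.2604]
ee_rot: [[0.996, -0.088, -0.001], [-0.088, -0.996, -0.0], [-0.001, 0.0, -1.0]]
wrist_force: [-0.7, -0.5, -1.3]
gripper_width: 0.106
t 6.58 shift [  6.76 -14.49   6.03] turn 0.7 or -179.3 j1,j6 [27. 58.] F [-0.7 -0.5 -1.3] w 0.106
```

View pics/w2.png

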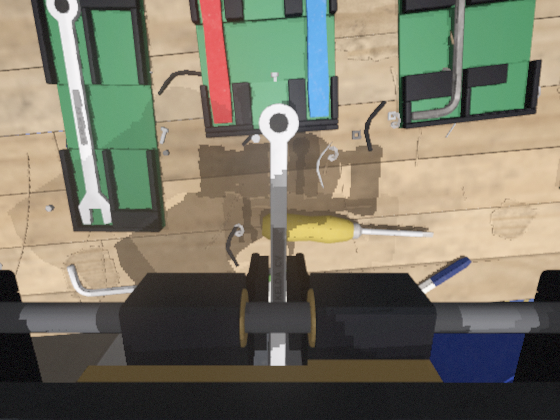

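The wrist view shows the spanner held straight, ring end at (279,122). The spanner tray is at left with its near corners at about (75,230) and (160,230), and the empty bay's floor shows at (110–150,148–212). Measuring the bay.

Run:
```python
from h import *
im,p=load('w2'); hsv=cv2.cvtColor(im,cv2.COLOR_RGB2HSV).astype(int); H,S,V=hsv[...,0],hsv[...,1],hsv[...,2]
g=(H>55)&(H<95)&(S>90)&(V>40)
for v in (20,50,75,90,120,140,155,170,190,205,215,225):
    for nm,m in (('g',g),('blk',V<70)):
        r=m[v,30:175]; e=np.flatnonzero(np.diff(np.r_[0,r.astype(int),0])); 
        print(v,nm,[(int(a)+30,int(b)+30) for a,b in e.reshape(-1,2) if b-a>2])
```

```text
20 g [(47, 56), (78, 82), (93, 131)]
20 blk [(35, 47), (86, 92), (132, 135), (137, 144)]
50 g [(53, 62), (80, 87), (97, 134)]
50 blk [(41, 52), (91, 97), (140, 146)]
75 g [(57, 66), (83, 91), (101, 131)]
75 blk [(45, 57), (95, 100), (143, 148)]
90 g [(58, 69), (90, 144), (145, 148)]
90 blk []
120 g [(64, 73), (94, 146)]
120 blk []
140 g [(67, 77), (97, 130), (131, 149), (151, 155)]
140 blk []
155 g [(71, 79), (115, 128), (129, 140)]
155 blk [(60, 70), (106, 111), (151, 156)]
170 g [(118, 123), (124, 128), (129, 139), (140, 143)]
170 blk [(63, 74), (108, 113), (153, 157)]
190 g [(126, 129), (134, 139), (143, 146)]
190 blk [(67, 77), (111, 116), (154, 159)]
205 g []
205 blk [(69, 78), (110, 118), (155, 161)]
215 g []
215 blk [(71, 80), (123, 127), (128, 135), (136, 154), (157, 162)]
225 g []
225 blk [(73, 92), (94, 110), (122, 134), (146, 162)]
```

Run:
```python
from h import *
im,p=load('w2')
L=ray(p,[[93,20],[97,50],[100.5,75],[113,170],[116,190]],.01); Rr=ray(p,[[144,20],[146,50],[148,75],[157,170],[159,190]],.02); O=ray(p,[[41,50],[45,75],[63,170],[67,190]],.02)
for n,A in (('L',L),('R',Rr),('O',O)):
    c=np.polyfit(A[:,0],A[:,1],1); print(n,(A[:,:2]*1000).round(1).tolist(),'slope deg',np.degrees(np.arctan(c[0])).round(2),'y at .566',np.polyval(c,.566).round(4))
for z,uv in ((.02,[[75,230],[161,230]]),(.004,[[95,85],[150,85],[115,148],[155,148]]),(.01,[[115,214],[150,214]])): print(z,ray(p,uv,z)[:,:2].round(4).tolist())
```

```text
L [[651.9, 219.2], [627.5, 221.6], [606.3, 223.5], [517.0, 232.5], [496.2, 234.2]] slope deg -5.58 y at .566 0.2276
R [[645.4, 170.3], [621.8, 173.3], [601.2, 175.7], [514.5, 184.2], [494.4, 186.1]] slope deg -5.88 y at .566 0.1789
O [[629.9, 266.7], [609.3, 269.2], [522.5, 276.7], [502.4, 278.3]] slope deg -5.12 y at .566 0.2727
0.02 [[0.4597, 0.2815], [0.452, 0.1921]]
0.004 [[0.5987, 0.2338], [0.5942, 0.181], [0.5382, 0.2283], [0.5347, 0.1878]]
0.01 [[0.4707, 0.2412], [0.4675, 0.2043]]
```

Trough spans x 0.536–0.597 (60 mm, as given) and the outer width comes out at 93 against 91 mm. Bay origin is about (0.5665, 0.206), tilted -5.5°.

```bash
python3 -m handwheel '[[4,-6,0,0.6,0],[4.3,-5.5,0,0,0],[0,-2,4,0,0],[0,0,4,0,0],[0,0,0,0,0],[0,0,0,0,0]]'
python3 - <<'E'
from h import *
goal(.5665,.206,.082,84.5)
snap('wrist','w3')
E
```

```text
time_s: 7.38
tcp_pos: [0.5652, 0.1809, 0.1823]
ee_rot: [[0.995, -0.096, 0.003], [-0.096, -0.995, 0.001], [0.002, -0.001, -1.0]]
wrist_force: [0.7, -0.4, -0.6]
gripper_width: 0.103
t 7.38 shift [-0.14 -2.5  10.03] turn -0.0 or 180.0 j1,j6 [33. 51.] F [ 0.7 -0.4 -0.6] w 0.103
```

View pics/w3.png

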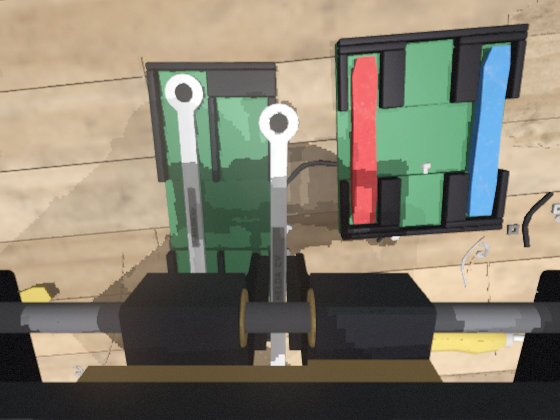

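The spanner is 25 mm short of the bay sideways, as measured. The bay's left wall foot is at (218,100–180) and its far end at row 97. I'll check the bay end and then go down.

```bash
python3 -c "
from h import *
im,p=load('w3'); print(ray(p,[[218,130],[218,175],[245,97]],.01).round(4))"
python3 -m handwheel '[[-0.15,-2.5,0,0,0],[0,0,4,0,0],[0,0,3,0,0],[0,0,0,0,0],[0,0,0,0,0]]'; python3 -c "
from h import *
goal(.5665,.206,.082,84.5)"
```

```text
[[0.6364 0.221  0.01  ]
 [0.6022 0.226  0.01  ]
 [0.658  0.1976 0.01  ]]
time_s: 8.05
tcp_pos: [0.5664, 0.2069, 0.1128]
ee_rot: [[0.995, -0.095, 0.004], [-0.095, -0.995, 0.002], [0.003, -0.002, -1.0]]
wrist_force: [1.0, -0.4, -1.1]
gripper_width: 0.109
t 8.05 shift [0.01 0.09 3.08] turn 0.0 or -180.0 j1,j6 [35. 49.] F [ 1.  -0.4 -1.1] w 0.109
```

```bash
python3 -m handwheel '[[0,0,2,0,0],[0,0,1.1,0,0],[0,0,0,0,0],[0,0,0,0,0],[0,0,0,0,0.3],[0,0,0,0,0.3],[0,0,0,0,0.3],[0,0,0,0,0.3]]'; python3 -m handwheel '[[0,0,-3,0,0.3],[0,0,-4,0,0.3],[0,0,-5,0,0.5],[0,0,-5,0,0.7],[0,0,0,0,1],[0,0,0,0,1]]';  python3 - <<'E'
from h import *
goal(.43,.04,.25,170)
snap('wrist','w4')
X=blob('w4',lambda H,S,V:(S<60)&(V>60),(215,80,300,290),.014)
E
```

```text
time_s: 9.05
tcp_pos: [0.5651, 0.2057, 0.0797]
ee_rot: [[0.995, -0.096, -0.0], [-0.096, -0.995, -0.0], [-0.0, 0.0, -1.0]]
wrist_force: [0.2, -0.3, 0.1]
gripper_width: 0.298
time_s: 9.8
tcp_pos: [0.5646, 0.2056, 0.2494]
ee_rot: [[0.995, -0.096, -0.001], [-0.096, -0.995, 0.0], [-0.001, -0.0, -1.0]]
wrist_force: [-0.6, 0.4, 0.1]
gripper_width: 0.67
t 9.8 shift [-11.81  17.78  -0.05] turn -85.5 or 94.5 j1,j6 [35. 49.] F [-0.6  0.4  0.1] w 0.67
w4 px [ 215   80   85  210 4380] c [566.7 224. ] size [ 82.4 212.2] long ang 173.8 mean [560.1 242.5]
```

View pics/w4.png

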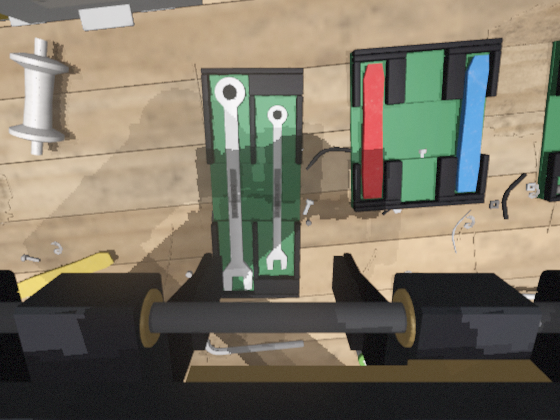

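The small spanner lies in its bay, ring at (277,115) and open end at (277,262), clear of the walls. Next is the screwdriver, which I'll measure from the earlier wrist view w2.

Run:
```python
from h import *
blob('w2',lambda H,S,V:(H>18)&(H<32)&(S>150)&(V>60),(240,200,365,250),.015)
im,p=load('w2'); X=ray(p,[[262,222],[356,231],[431,234]],.015); print(X.round(4))
blob('w2',lambda H,S,V:(S<60)&(V>80),(358,222,440,242),.015)
```

```text
w2 px [341 219   1   1   1] c [446.2   3.7] size [0. 0.] long ang 0.0 mean [446.2   3.7]
[[ 0.45    0.0866  0.015 ]
 [ 0.4314 -0.0118  0.015 ]
 [ 0.4211 -0.0913  0.015 ]]
w2 px [358 222  82  20 739] c [425.4 -56.5] size [18.8 88.4] long ang 81.3 mean [424.5 -59.8]
```

Run:
```python
from h import *
blob('w2',lambda H,S,V:(H>21)&(H<32)&(S>115)&(V>50),(240,200,365,250),.015)
im,p=load('w2');hsv=cv2.cvtColor(im,cv2.COLOR_RGB2HSV); print(hsv[228,265:350:12].tolist(), hsv[234,360:430:10].tolist())
blob('w2',lambda H,S,V:(S<35)&(V>80),(358,222,440,242),.015)
```

```text
w2 px [ 287  214   66   29 1609] c [437.3  26.8] size [29.5 70.6] long ang 82.0 mean [437.8  28. ]
[[23, 131, 138], [13, 24, 94], [24, 130, 157], [24, 121, 230], [24, 127, 211], [24, 118, 223], [24, 125, 219], [24, 130, 208]] [[15, 12, 177], [15, 25, 207], [12, 12, 213], [120, 1, 224], [150, 1, 232], [150, 2, 241], [120, 1, 238]]
w2 px [358 224  75  14 468] c [428.9 -53.2] size [14.7 79.7] long ang 85.9 mean [426.6 -50.3]
```

Handle axis at about 82.5°, tip at (.421,-.091) and end at (.445,.089), which is 182 mm long as it must be. The grip point is (.4387,.0426).

```bash
python3 -m handwheel '[[-3.6,5.8,0,0,1],[-3.6,5.8,0,0,1],[-3.6,5.8,0,0,1],[0,0,0,10.3,1],[0,0,0,10.3,1],[0,0,0,10.3,1],[0,0,0,10.3,1],[0,0,0,10.3,1],[0,0,0,10.3,1],[0,0,0,10.3,1]]'; python3 -m handwheel '[[0,0,0,10.2,1],[0,0,0,9.2,1],[0,0,0,0,1]]';  python3 - <<'E'
from h import *
goal(.4387,.0426,.073,172.5)
snap('wrist','w5')
blob('w5',lambda H,S,V:(H>21)&(H<32)&(S>110)&(V>50),(150,50,400,320),.015)
E
```

```text
time_s: 11.1
tcp_pos: [0.4508, 0.0564, 0.2482]
ee_rot: [[0.209, -0.978, -0.003], [-0.978, -0.209, -0.002], [0.001, 0.004, -1.0]]
wrist_force: [-0.0, -0.6, -0.2]
gripper_width: 1.001
time_s: 11.48
tcp_pos: [0.4509, 0.0564, 0.2484]
ee_rot: [[-0.12, -0.993, -0.003], [-0.993, 0.12, -0.001], [0.002, 0.003, -1.0]]
wrist_force: [0.2, 0.0, 0.0]
gripper_width: 0.999
t 11.47 shift [ 1.49  1.   17.55] turn 0.6 or -179.4 j1,j6 [ 28. -35.] F [0.2 0.  0. ] w 0.999
w5 px [ 270  128   33   99 2703] c [439.3  41.5] size [30.  96.7] long ang 82.0 mean [439.  40.]
```

View pics/w5.png

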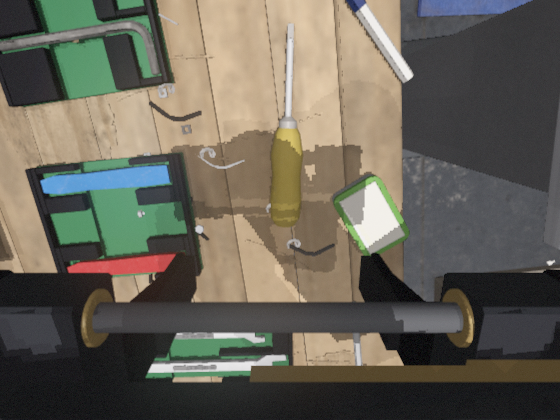

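The view shows the handle at (270–302,128–226), measured 30 x 97 mm. A small green/white box with its corner at (333,210) is near the right finger, so I'll open less.

```bash
python3 - <<'E'
from h import *
im,p=load('w5'); print(ray(p,[[333,210],[370,258]],.02).round(3))
goal(.4395,.042,.073,172.2)
E
python3 -m handwheel '[[1.5,0.95,4,0.8,0.65],[0,0,5,0,0.65],[0,0,3,0,0.65],[0,0,0,0,0.65],[0,0,0,0,0.65]]'; python3 -c "
from h import *
goal(.4395,.042,.073,172.2)"
```

```text
[[0.396 0.077 0.02 ]
 [0.362 0.133 0.02 ]]
t 11.53 shift [ 1.55  0.93 17.57] turn 1.0 or -179.0 j1,j6 [ 28. -35.] F [-0.2 -0.1 -0.6] w 1.005
time_s: 12.15
tcp_pos: [0.441, 0.0433, 0.1306]
ee_rot: [[-0.134, -0.991, 0.001], [-0.991, 0.134, 0.0], [-0.0, -0.001, -1.0]]
wrist_force: [0.1, 0.4, 0.3]
gripper_width: 0.656
t 12.15 shift [0.15 0.14 5.76] turn 0.1 or -179.9 j1,j6 [ 27. -34.] F [0.1 0.4 0.3] w 0.656
```

```bash
python3 -m handwheel '[[0.1,0.1,3,0,0.52],[0,0,2.65,0,0.52],[0,0,0,0,0.52],[0,0,0,0,0.5],[0,0,0,0,0],[0,0,0,0,0],[0,0,0,0,0],[0,0,0,0,0]]'; python3 -m handwheel '[[0,0,0,0,0],[0,0,0,0,0]]';python3 -c "
from h import *
goal(.5,-.2,.25,87)"
```

```text
time_s: 13.15
tcp_pos: [0.4396, 0.0424, 0.0741]
ee_rot: [[-0.135, -0.991, 0.002], [-0.991, 0.135, 0.001], [-0.001, -0.001, -1.0]]
wrist_force: [-0.8, 0.5, 6.9]
gripper_width: 0.339
time_s: 13.4
tcp_pos: [0.4396, 0.0424, 0.0741]
ee_rot: [[-0.135, -0.991, 0.002], [-0.991, 0.135, 0.001], [-0.001, -0.001, -1.0]]
wrist_force: [0.2, 1.0, 5.4]
gripper_width: 0.337
t 13.4 shift [ 23.19  -9.28 -17.59] turn 85.2 or -94.8 j1,j6 [ 27. -35.] F [0.2 1.  5.4] w 0.337
```

```bash
python3 -m handwheel '[[0,0,-4,0,0],[0,0,-5,0,0],[0,0,-5,0,0],[4,0,-4,0,0],[5,0,0,0,0],[5,0,0,0,0],[4,0,0,0,0],[0,0,0,-10.5,0],[0,0,0,-10.5,0],[0,0,0,-10.5,0]]'; python3 -m handwheel '[[0,0,0,-10.5,0],[0,0,0,-10.5,0],[0,0,0,-10.5,0],[0,0,0,-10.5,0],[0,0,0,-10.5,0],[0,0,0,-10.5,0],[0,0,0,0,0],[0,0,0,0,0]]'
python3 - <<'E'
from h import *
goal(.52,-.3,.25,87)
snap('wrist','w6')
E
```

```text
time_s: 14.65
tcp_pos: [0.414, -0.1364, 0.2528]
ee_rot: [[0.407, -0.914, -0.001], [-0.914, -0.407, 0.0], [-0.001, 0.001, -1.0]]
wrist_force: [-0.2, -0.3, -1.7]
gripper_width: 0.338
time_s: 15.65
tcp_pos: [0.4144, -0.1362, 0.2531]
ee_rot: [[0.998, -0.06, -0.0], [-0.06, -0.998, 0.0], [-0.0, -0.0, -1.0]]
wrist_force: [-0.6, -0.1, -1.2]
gripper_width: 0.339
t 15.65 shift [11.53 15.71  0.3 ] turn -0.5 or 179.5 j1,j6 [ 3. 83.] F [-0.6 -0.1 -1.2] w 0.339
```

View pics/w6.png

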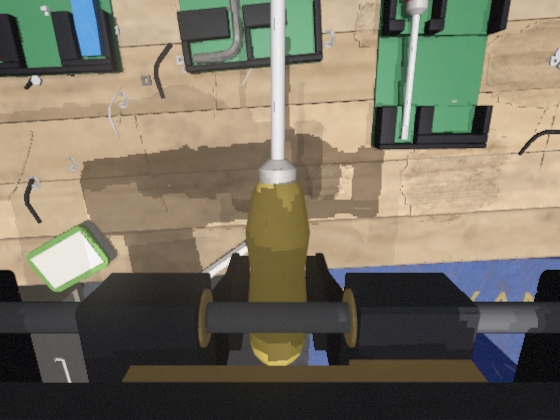

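The screwdriver is held in line with the jaws. The driver tray sits at upper right, with its near edge at row 148 (375–490). I'll go closer for the bay measurement.

```bash
python3 -m handwheel '[[5,4,0,0,0],[5,4,0,0,0],[0,0,0,0,0],[0,0,0,0,0]]'
python3 - <<'E'
from h import *
goal(.52,-.3,.25,87)
snap('wrist','w7')
E
```

```text
time_s: 16.2
tcp_pos: [0.507, -0.2198, 0.2524]
ee_rot: [[0.998, -0.059, -0.002], [-0.059, -0.998, 0.001], [-0.002, -0.001, -1.0]]
wrist_force: [-0.9, 0.2, -0.9]
gripper_width: 0.336
t 16.2 shift [1.77 7.93 0.23] turn -0.4 or 179.6 j1,j6 [-7. 93.] F [-0.9  0.2 -0.9] w 0.336
```

View pics/w7.png

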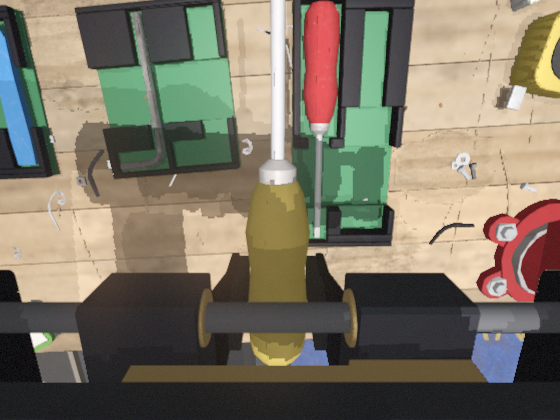

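The empty bay shows at right: shaft slot at (360–388,12–100), handle bay at (345–390,110–235).

Run:
```python
from h import *
im,p=load('w7'); hsv=cv2.cvtColor(im,cv2.COLOR_RGB2HSV).astype(int); H,S,V=hsv[...,0],hsv[...,1],hsv[...,2]
g=(H>55)&(H<95)&(S>90)&(V>40)
for v in (10,20,40,60,80,95,105,115,125,135,150,170,190,200,210,220,230,238):
    for nm,m in (('g',g),('blk',V<60)):
        r=m[v,290:430]; e=np.flatnonzero(np.diff(np.r_[0,r.astype(int),0])); 
        print(v,nm,[(int(a)+290,int(b)+290) for a,b in e.reshape(-1,2) if b-a>2],end=' ')
    print()
a=im[0:260,280:430,::-1]; cv2.imwrite('pics/w7c.png',cv2.resize(a,None,fx=2.3,fy=2.3,interpolation=cv2.INTER_CUBIC))
```

```text
10 g [(339, 342)] 10 blk [(342, 346), (365, 394)] 
20 g [] 20 blk [(341, 346), (389, 393)] 
40 g [] 40 blk [(340, 345), (387, 391)] 
60 g [] 60 blk [(340, 343), (386, 390)] 
80 g [] 80 blk [(339, 343), (384, 388)] 
95 g [] 95 blk [(338, 342), (383, 387)] 
105 g [] 105 blk [(338, 342), (382, 386)] 
115 g [(388, 391)] 115 blk [(338, 341), (391, 398)] 
125 g [(385, 391)] 125 blk [(337, 341), (391, 398)] 
135 g [(385, 390)] 135 blk [(337, 340), (390, 396)] 
150 g [(358, 361), (362, 366), (369, 390)] 150 blk [] 
170 g [(323, 329), (330, 333), (353, 389)] 170 blk [] 
190 g [(331, 340), (354, 387)] 190 blk [] 
200 g [(331, 338), (339, 362), (368, 386)] 200 blk [] 
210 g [(378, 383)] 210 blk [(327, 340), (383, 393)] 
220 g [(363, 371), (372, 382)] 220 blk [(326, 340), (382, 389)] 
230 g [] 230 blk [(340, 388)] 
238 g [(310, 314), (320, 326)] 238 blk []
```

View pics/w7c.png

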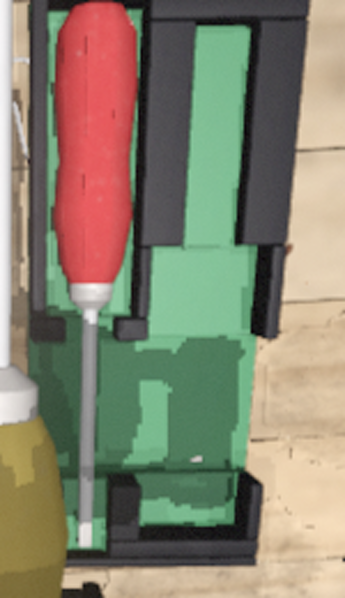

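Run:
```python
from h import *
im,p=load('w7')
A=ray(p,[[383,104],[388.7,22]],.02)[:,:2]*1000; B=ray(p,[[360,104],[364,22]],.03)[:,:2]*1000
C=ray(p,[[382,228]],.01)[:,:2]*1000; h1=ray(p,[[389,144],[385.7,203]],.01)[:,:2]*1000
print('slot right',A.round(1).tolist(),'left',B.round(1).tolist()); mid=(A+B)/2
for n,S in (('R',A),('L',B)): d=S[1]-S[0]; print(n,np.degrees(np.arctan2(d[1],d[0])).round(2))
for n,uv,z in (('y-99',[375,11],.02),('y-22',[370,107],.02),('y14',[370,146],.01),('y74',[365,203],.01),('y99',[360,228],.01),('handle bay right foot',[382,220],.01),('post right top inner',[334+8,210],.03)): print(n,(ray(p,uv,z)[0,:2]*1000).round(1))
print('cam',p['origin'])
```

```text
slot right [[587.3, -319.4], [653.6, -321.8]] left [[588.5, -296.1], [652.8, -298.4]]
R -2.11
L -2.03
y-99 [ 662.6 -309.9]
y-22 [ 585.4 -307.6]
y14 [ 549.  -311.1]
y74 [ 491.6 -307.4]
y99 [ 464.6 -302.8]
handle bay right foot [ 472.2 -325.5]
post right top inner [ 491.6 -280.3]
cam [ 0.58872588 -0.22306103  0.34413744]
```

All five marks give the bay origin at x = 0.5635 ± 0.002 and y = -0.307, tilt -2.1°. So the grip point goes to (0.519,-0.305) at yaw 87.9.

```bash
python3 -c "
from h import *
goal(.519,-.305,.0845,87.9)"; python3 -m handwheel '[[0.6,4,0,-1.3,0],[0.7,4.5,0,0,0],[0,0,4,0,0],[0,0,4,0,0],[0,0,0,0,0],[0,0,0,0,0]]';  python3 -c "
from h import *
goal(.519,-.305,.0845,87.9)"
```

```text
t 16.25 shift [ 1.74  8.47 16.84] turn -1.2 or 178.8 j1,j6 [-7. 93.] F [ 0.2  0.2 -0.9] w 0.334
time_s: 17.0
tcp_pos: [0.5175, -0.3051, 0.1755]
ee_rot: [[0.999, -0.033, 0.003], [-0.033, -0.999, -0.002], [0.003, 0.002, -1.0]]
wrist_force: [0.7, 0.0, 0.1]
gripper_width: 0.336
t 17.0 shift [ 0.12 -0.03  9.1 ] turn 0.2 or -179.8 j1,j6 [-15. 103.] F [0.7 0.  0.1] w 0.336
```

```bash
python3 -m handwheel '[[0.15,0,4,0,0],[0,0,3,0,0],[0,0,1.2,0,0],[0,0,0.9,0,0],[0,0,0,0,0],[0,0,0,0,0]]';  python3 -c "
from h import *
goal(.519,-.305,.0845,87.9)"
```

```text
time_s: 17.75
tcp_pos: [0.519, -0.3056, 0.0834]
ee_rot: [[0.999, -0.035, 0.003], [-0.035, -0.999, -0.001], [0.003, 0.001, -1.0]]
wrist_force: [0.3, 0.4, -0.1]
gripper_width: 0.336
t 17.75 shift [-0.   -0.06 -0.11] turn 0.1 or -179.9 j1,j6 [-15. 103.] F [ 0.3  0.4 -0.1] w 0.336
```

```bash
python3 -m handwheel '[[0,0,0,0,0.42],[0,0,0,0,0.42],[0,0,0,0,0.42],[0,0,0,0,0.42],[0,0,-3,0,0.42],[0,0,-5,0,0.42],[0,0,-5,0,0.6],[0,0,-5,0,0.6],[0,0,0,0,0.6],[0,0,0,0,0.6]]'
python3 - <<'E'
from h import *
snap('wrist','w8')
goal(.495,.447,.25,100)
E
```

```text
time_s: 19.0
tcp_pos: [0.5177, -0.3051, 0.2618]
ee_rot: [[0.999, -0.035, -0.001], [-0.035, -0.999, 0.001], [-0.001, -0.001, -1.0]]
wrist_force: [-0.6, -0.3, 0.4]
gripper_width: 0.598
t 19.05 shift [ -4.89 -75.08   1.19] turn -12.0 or 168.0 j1,j6 [-15. 103.] F [-0.2  0.2  0. ] w 0.596
```

View pics/w8.png

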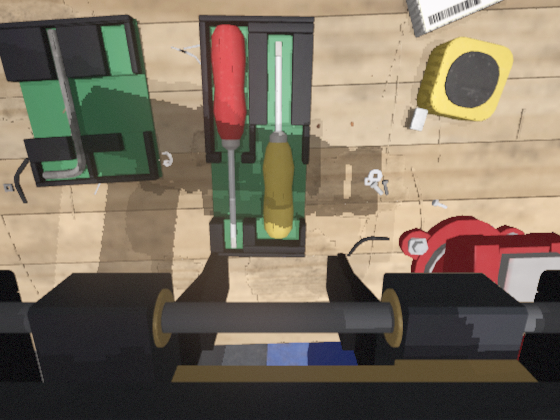

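The screwdriver lies in its bay, with its blade in the slot at (278,40–130) and its handle at (278,140–235). That makes 12 pictures viewed. The lever and both remaining bays can be measured numerically from pictures I already have (top0, w4, w8).

Run:
```python
from h import *
blob('top0',lambda H,S,V:(H>21)&(H<32)&(S>115)&(V>60),(126,190,180,220),.011)
def segs(fn,rows,c0,c1):
    im,p=load(fn); hsv=cv2.cvtColor(im,cv2.COLOR_RGB2HSV).astype(int); H,S,V=hsv[...,0],hsv[...,1],hsv[...,2]
    g=(H>50)&(H<95)&(S>70)&(V>30); b=(V<72)&~g; 
    for v in rows:
        s=''.join('g' if g[v,u] else 'k' if b[v,u] else 'r' if (S[v,u]>140 and (H[v,u]<8 or H[v,u]>172)) else 'b' if (95<H[v,u]<125 and S[v,u]>120) else '.' for u in range(c0,c1))
        out=[];i=0
        while i<len(s):
            j=i
            while j<len(s) and s[j]==s[i]: j+=1
            if j-i>2: out.append(f'{s[i]}{c0+i}-{c0+j}')
            i=j
        print(fn,v,' '.join(out))
segs('w4',[45,52,70,85,95,120,140,152,170,185,198,205],345,505)
def vs(fn,cols,r0,r1):
    im,p=load(fn); hsv=cv2.cvtColor(im,cv2.COLOR_RGB2HSV).astype(int); H,S,V=hsv[...,0],hsv[...,1],hsv[...,2]
    for u in cols: print(fn,'col',u,V[r0:r1,u].tolist())
vs('w4',[420],40,112); vs('w4',[412],140,212)
```

```text
top0 px [131 199  39  15 217] c [494.7 447.1] size [ 18.5 120.5] long ang 105.3 mean [494.9 446.9]
w4 45 .345-411 k411-501 .501-505
w4 52 .345-352 k352-357 .357-360 .361-371 k371-407 g407-445 k445-477 g479-490 k490-501 .501-505
w4 70 .345-350 k352-355 .355-358 g360-365 r366-382 k386-390 k396-405 g406-444 k444-465 b466-489 k489-499 .499-505
w4 85 .345-351 k352-355 .355-358 g360-363 r363-383 k386-390 .390-393 k393-405 g405-443 k443-464 b464-483 k487-497 .497-505
w4 95 .345-351 k352-356 g360-363 r363-383 k385-389 .389-393 .394-397 k401-404 g405-442 k442-463 b463-486 k486-496 .496-505
w4 120 .345-351 g351-363 r363-382 g383-460 b460-483 .483-505
w4 140 .345-351 g351-362 r362-382 g383-458 b458-481 .481-505
w4 152 .345-351 g351-361 r362-382 g383-418 .418-427 g427-457 b457-480 .480-505
w4 170 .345-351 k353-356 k357-361 r362-383 k383-390 k391-402 g402-437 k437-457 b457-472 b473-479 k479-487 .487-505
w4 185 .345-351 k353-356 k357-360 r363-382 k383-390 k392-401 g401-436 k436-456 b456-477 k477-486 .486-505
w4 198 .345-352 k353-360 g360-363 r364-371 .371-378 k378-381 k383-400 g401-435 k435-484 .484-503
w4 205 .345-351 k353-442 .442-489 .490-495 .496-502 k502-505
w4 col 420 [192, 190, 190, 166, 92, 50, 64, 64, 63, 54, 25, 71, 131, 162, 169, 168, 167, 169, 170, 171, 170, 169, 170, 170, 171, 170, 170, 171, 169, 171, 170, 170, 170, 170, 170, 170, 172, 170, 170, 169, 170, 171, 171, 172, 170, 170, 171, 170, 170, 171, 170, 172, 170, 170, 172, 171, 172, 171, 172, 172, 172, 152, 137, 165, 170, 170, 171, 172, 170, 171, 171, 171]
w4 col 412 [171, 174, 172, 173, 171, 171, 173, 172, 172, 170, 173, 171, 171, 172, 171, 172, 172, 153, 121, 150, 173, 174, 174, 173, 173, 173, 174, 172, 174, 173, 173, 172, 173, 174, 173, 171, 172, 172, 172, 172, 172, 174, 172, 171, 171, 172, 172, 173, 171, 171, 171, 172, 171, 172, 170, 169, 170, 171, 169, 168, 141, 49, 18, 30, 55, 65, 58, 69, 158, 195, 196, 195]
```

Run:
```python
from h import *
im,p=load('w4')
L=ray(p,[[406,70],[405,95],[402,170],[401,185]],.02); R=ray(p,[[444,70],[442,95],[437,170],[436,185]],.01)
for n,A in (('L',L),('R',R)):
    c=np.polyfit(A[:,0],A[:,1],1); print(n,'deg',np.degrees(np.arctan(c[0])).round(2),'y at .61',np.polyval(c,.61).round(4))
print('ends',ray(p,[[425,52],[418,200]],.01)[:,:2].round(4).tolist(),'trough',ray(p,[[420,102],[412,158]],.01)[:,:2].round(4).tolist())
goal(.495,.447,.25,15.3)
```

```text
L deg -1.53 y at .61 0.0852
R deg -1.25 y at .61 0.0471
ends [[0.682, 0.0635], [0.5452, 0.0657]] trough [[0.6398, 0.0666], [0.5884, 0.0727]]
t 19.05 shift [ -4.89 -75.08   1.19] turn 72.7 or -107.3 j1,j6 [-15. 103.] F [-0.2  0.2  0. ] w 0.596
```

Lever bay is at (0.614, 0.066), -1.4°; its length comes out at 137 mm against 138 given. The lever is at (0.4947, 0.4471), 18.5 x 120.5 mm as it must be.

```bash
python3 -m handwheel '[[-0.3,-5,0,0,0.6],[-0.4,-5.5,0,0,0.6],[-0.4,-5.5,0,0,0.6],[-0.4,-5.5,0,0,0.6],[-0.4,-5.5,0,0,0.6],[-0.4,-5.5,0,0,0.6],[-0.4,-5.5,0,0,0.6],[-0.4,-5.5,0,0,0.6],[-0.4,-5.5,0,0,0.6],[-0.4,-5.5,0,0,0.6]]';python3 -m handwheel '[[-0.4,-5.5,0,0,0.6],[-0.4,-5.5,0,0,0.6],[-0.3,-5,0,0,0.6],[0,0,0,10.4,0.6],[0,0,0,10.4,0.6],[0,0,0,10.4,0.6],[0,0,0,10.4,0.6],[0,0,0,10.4,0.6],[0,0,0,10.4,0.6],[0,0,0,10.3,0.6]]';python3 -m handwheel '[[0,0,0,0,0.6],[0,0,0,0,0.6]]'
python3 - <<'E'
from h import *
goal(.495,.447,.25,15.3)
snap('wrist','w9')
blob('w9',lambda H,S,V:(H>21)&(H<32)&(S>115)&(V>50),(100,0,460,320),.011)
E
```

```text
time_s: 20.3
tcp_pos: [0.4974, 0.2421, 0.2605]
ee_rot: [[0.999, -0.035, -0.003], [-0.035, -0.999, -0.002], [-0.003, 0.002, -1.0]]
wrist_force: [1.2, -0.1, 0.6]
gripper_width: 0.601
time_s: 21.55
tcp_pos: [0.4924, 0.4005, 0.26]
ee_rot: [[0.258, -0.966, -0.003], [-0.966, -0.258, -0.003], [0.002, 0.003, -1.0]]
wrist_force: [-0.6, 0.0, 0.1]
gripper_width: 0.598
time_s: 21.8
tcp_pos: [0.4927, 0.4008, 0.2612]
ee_rot: [[0.266, -0.964, -0.001], [-0.964, -0.266, -0.002], [0.001, 0.002, -1.0]]
wrist_force: [0.4, -0.3, -0.9]
gripper_width: 0.6
t 21.8 shift [-4.39 -1.46  1.11] turn 0.1 or -179.9 j1,j6 [ 54. -38.] F [ 0.4 -0.3 -0.9] w 0.6
w9 px [ 253  177   18  105 1648] c [496.2 447.9] size [ 17.8 118.7] long ang 105.2 mean [496.8 446.6]
```

```bash
python3 -m handwheel '[[-4.45,-1.5,0,0,0.5],[0,0,5,0,0.5],[0,0,5,0,0.5],[0,0,3,0,0.5],[0,0,0,0,0.5],[0,0,0,0,0.5]]'; python3 -c "
from h import *
goal(.496,.4475,.0725,15.2)"
```

```text
time_s: 22.6
tcp_pos: [0.4963, 0.4486, 0.1338]
ee_rot: [[0.265, -0.964, 0.002], [-0.964, -0.265, 0.002], [-0.001, -0.002, -1.0]]
wrist_force: [0.3, 0.2, -0.1]
gripper_width: 0.5
t 22.6 shift [0.1  0.07 6.13] turn 0.2 or -179.8 j1,j6 [ 56. -41.] F [ 0.3  0.2 -0.1] w 0.5
```

```bash
python3 -m handwheel '[[0.1,0,4,0,0.5],[0,0,2,0,0.5],[0,0,0,0,0.5],[0,0,0,0,0],[0,0,0,0,0],[0,0,0,0,0],[0,0,0,0,0],[0,0,0,0,0],[0,0,0,0,0]]'; python3 -m handwheel '[[0,0,-3,0,0],[0,0,-5,0,0],[0,0,-5,0,0],[0,0,-3,0,0],[0,0,0,0,0]]'; python3 -c "
from h import *
goal(.614,.066,.2,88.6)"
```

```text
time_s: 23.72
tcp_pos: [0.4961, 0.4472, 0.0732]
ee_rot: [[0.264, -0.964, 0.001], [-0.964, -0.264, 0.001], [-0.001, -0.001, -1.0]]
wrist_force: [-0.9, -0.4, 5.0]
gripper_width: 0.204
time_s: 24.35
tcp_pos: [0.4965, 0.4477, 0.2351]
ee_rot: [[0.264, -0.965, 0.004], [-0.965, -0.264, 0.005], [-0.004, -0.005, -1.0]]
wrist_force: [-0.3, -0.7, 0.6]
gripper_width: 0.204
t 24.35 shift [39.93 -1.25  3.37] turn -73.3 or 106.7 j1,j6 [ 56. -41.] F [-0.3 -0.7  0.6] w 0.204
```

```bash
python3 -m handwheel '[[5,-0.2,0,0,0],[5.8,-0.2,0,0,0],[5.8,-0.2,0,0,0],[5.8,-0.2,0,0,0],[5.8,-0.2,0,0,0],[5.8,-0.2,0,0,0],[5,0,0,0,0],[0,0,0,-10.5,0],[0,0,0,-10.5,0],[0,0,0,-10.5,0]]'; python3 -m handwheel '[[0,0,0,-10.5,0],[0,0,0,-10.5,0],[0,0,0,-10.5,0],[0,0,0,-10.3,0],[0,0,0,0,0],[0,0,0,0,0]]'; python3 -c "
from h import *
goal(.614,.066,.0835,88.6)"
```

```text
time_s: 25.6
tcp_pos: [0.6095, 0.0733, 0.2298]
ee_rot: [[0.732, -0.681, -0.004], [-0.681, -0.732, -0.001], [-0.002, 0.003, -1.0]]
wrist_force: [0.3, -0.3, 0.1]
gripper_width: 0.206
time_s: 26.35
tcp_pos: [0.6099, 0.0737, 0.2311]
ee_rot: [[1.0, -0.027, -0.002], [-0.027, -1.0, -0.001], [-0.002, 0.001, -1.0]]
wrist_force: [-0.1, 0.1, -0.8]
gripper_width: 0.209
t 26.35 shift [ 0.46  0.75 14.76] turn -0.2 or 179.8 j1,j6 [22. 66.] F [-0.1  0.1 -0.8] w 0.209
```

```bash
python3 -m handwheel '[[0.45,0.75,0,0,0],[0,0,5,0,0],[0,0,5,0,0],[0,0,0,0,0],[0,0,0,0,0]]'
python3 - <<'E'
from h import *
goal(.614,.066,.0835,88.6)
snap('wrist','w10')
E
```

```text
time_s: 26.98
tcp_pos: [0.6161, 0.0663, 0.134]
ee_rot: [[1.0, -0.024, 0.003], [-0.024, -1.0, 0.0], [0.003, -0.0, -1.0]]
wrist_force: [0.5, 0.0, 0.6]
gripper_width: 0.206
t 26.98 shift [-0.22  0.04  5.05] turn 0.0 or -180.0 j1,j6 [21. 67.] F [0.5 0.  0.6] w 0.206
```

View pics/w10.png

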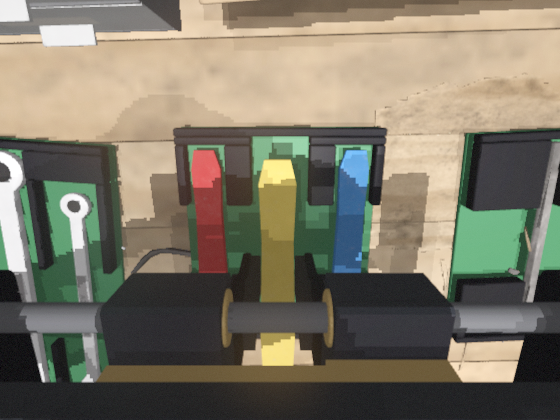

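The yellow lever (262–297) hangs centred over its bay (252–310), between the red and the blue. Lowering and releasing.

```bash
python3 -m handwheel '[[-0.2,0,3,0,0],[0,0,1.5,0,0],[0,0,0.5,0,0],[0,0,0,0,0],[0,0,0,0,0],[0,0,0,0,0.33],[0,0,0,0,0.33],[0,0,0,0,0.33],[0,0,0,0,0.33]]'; python3 -m handwheel '[[0,0,-3,0,0.33],[0,0,-5,0,0.33],[0,0,-5,0,0.5],[0,0,-4,0,0.6],[0,0,0,0,0.6],[0,0,0,0,0.6]]'
python3 - <<'E'
from h import *
goal(.39,.26,.25,170)
snap('wrist','w11')
blob('w11',lambda H,S,V:(H>21)&(H<32)&(S>115)&(V>50),(200,0,360,310),.021)
blob('top0',lambda H,S,V:(S<60)&(V>130),(189,232,236,251),.008)
blob('w4',lambda H,S,V:(S<60)&(V>60),(195,335,310,362),.008)
E
```

```text
time_s: 28.15
tcp_pos: [0.6126, 0.0663, 0.0822]
ee_rot: [[1.0, -0.024, -0.0], [-0.024, -1.0, -0.0], [-0.0, 0.0, -1.0]]
wrist_force: [0.0, -0.4, -0.1]
gripper_width: 0.327
time_s: 28.9
tcp_pos: [0.612, 0.0662, 0.2516]
ee_rot: [[1.0, -0.025, -0.001], [-0.025, -1.0, 0.0], [-0.001, -0.0, -1.0]]
wrist_force: [-0.8, -0.2, -0.3]
gripper_width: 0.593
t 28.9 shift [-22.68 -18.82   0.2 ] turn -81.4 or 98.6 j1,j6 [21. 67.] F [-0.8 -0.2 -0.3] w 0.593
w11 px [ 268  132   19  104 1693] c [622.5  67.4] size [ 18.2 102.1] long ang 178.2 mean [624.7  67.9]
top0 px [193 232  40  15 206] c [379.8 256.4] size [ 39.2 125.4] long ang 74.4 mean [381.3 260.8]
w4 px [204 339 100  17 798] c [382.1 252.4] size [ 22.4 116.5] long ang 83.8 mean [382.4 253.6]
```

Run:
```python
from h import *
im,p=load('w11'); hsv=cv2.cvtColor(im,cv2.COLOR_RGB2HSV); print([(v,hsv[v,277].tolist()) for v in range(122,275,6)])
print(ray(p,[[277,132],[277,236],[277,256]],.018).round(3).tolist())
```

```text
[(122, [66, 68, 154]), (128, [67, 75, 177]), (134, [24, 121, 233]), (140, [24, 117, 235]), (146, [23, 135, 147]), (152, [23, 136, 148]), (158, [23, 134, 148]), (164, [23, 136, 148]), (170, [23, 134, 152]), (176, [24, 134, 147]), (182, [23, 136, 152]), (188, [24, 136, 150]), (194, [24, 133, 149]), (200, [23, 133, 149]), (206, [24, 134, 170]), (212, [23, 130, 172]), (218, [24, 126, 172]), (224, [23, 130, 169]), (230, [23, 131, 168]), (236, [24, 113, 246]), (242, [24, 113, 246]), (248, [24, 113, 244]), (254, [63, 77, 143]), (260, [8, 32, 89]), (266, [16, 72, 192]), (272, [17, 67, 208])]
[[0.673, 0.067, 0.018], [0.569, 0.069, 0.018], [0.547, 0.069, 0.018]]
```

View pics/w11.png

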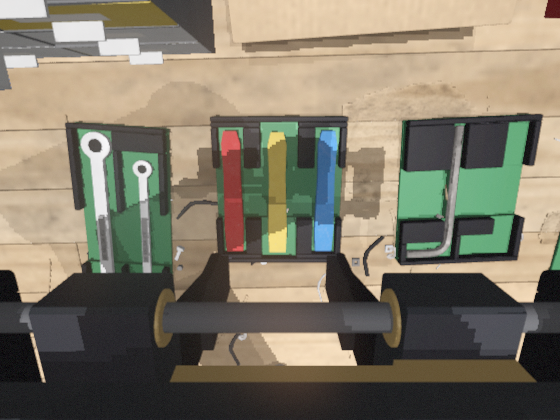

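The lever is fully in its bay, rows 132–250 at columns 268–287; the near end was just bright, and its length is about 122 mm. That is 14 pictures viewed. I'll measure the hex bay from w11 and w8 and the loose hex key from the top view.

Run:
```python
from h import *
def segs(fn,lines,c0,c1,vert=False):
    im,p=load(fn); hsv=cv2.cvtColor(im,cv2.COLOR_RGB2HSV).astype(int)
    if vert: hsv=hsv.transpose(1,0,2)
    H,S,V=hsv[...,0],hsv[...,1],hsv[...,2]
    g=(H>50)&(H<95)&(S>55)&(V>75)
    for v in lines:
        s=''.join('g' if g[v,u] else 'k' if V[v,u]<75 else '.' for u in range(c0,c1)); out=[];i=0
        while i<len(s):
            j=i
            while j<len(s) and s[j]==s[i]: j+=1
            if j-i>1: out.append(f'{s[i]}{c0+i}-{c0+j}')
            i=j
        print(fn,'col' if vert else 'row',v,' '.join(out))
segs('w11',[124,130,140,150,160,190,222,228,238,244,250,256],395,548)
segs('w11',[415,470,480,510,516],110,275,True)
segs('w8',[35,50,65,150,158,165,172,180],40,165)
segs('w8',[95,105,130,140],10,195,True)
im,p=load('top0'); 
cv2.imwrite('pics/hx.png',cv2.resize(im[225:256,185:241,::-1],None,fx=10,fy=10,interpolation=cv2.INTER_NEAREST))
```

```text
w11 row 124 .395-403 k404-454 g454-466 k466-508 g508-529 k529-541 .541-548
w11 row 130 .395-402 g402-404 k404-411 .411-413 k415-417 k418-421 .421-423 k423-425 k426-455 .455-464 k464-508 g508-528 k528-540 .540-548
w11 row 140 .395-402 k403-410 .410-422 k422-424 k425-454 .454-463 k463-506 g506-527 k527-538 .538-548
w11 row 150 .395-401 g401-403 k403-409 .409-411 .412-415 k415-417 k420-422 k423-428 k429-453 .453-462 k462-505 g505-525 k525-536 .536-548
w11 row 160 .395-400 g400-402 k402-408 .408-411 .412-414 k414-416 .416-418 k418-422 k423-425 k426-452 .452-461 k461-503 g503-523 k523-534 .534-548
w11 row 190 .395-399 g399-443 .445-457 g457-518 .518-548
w11 row 222 .395-397 k398-445 .445-454 k454-494 g494-513 k513-523 .523-548
w11 row 228 g396-398 k398-444 .444-453 k453-493 g493-512 k512-522 .522-548
w11 row 238 k397-444 .444-452 k452-460 g460-510 k510-521 .521-548
w11 row 244 k395-406 g406-441 .441-450 g450-452 k452-459 g459-509 k509-519 .519-548
w11 row 250 k396-407 .407-446 g446-451 k451-459 g459-508 k508-518 .518-548
w11 row 256 k396-406 .406-437 k438-517 .517-548
w11 col 415 .110-120
[... 562 characters left out ...]
 g105-129 k129-131 .131-134 k134-140 .140-165
w8 row 65 k40-55 .55-63 k63-109 g109-131 k132-134 .134-136 k136-142 .142-165
w8 row 150 k40-76 .76-79 k79-126 g127-145 k146-158 .158-165
w8 row 158 k40-76 .76-85 k85-95 g95-147 k147-160 .160-165
w8 row 165 k40-42 g42-77 .77-86 k87-97 g97-148 k148-161 .161-165
w8 row 172 k40-43 .43-83 g83-89 k89-98 g98-149 k149-162 .162-165
w8 row 180 k40-46 g46-55 k55-149 .149-165
w8 col 95 .10-17 k17-78 g78-134 k134-153 g153-161 k161-183 .183-195
w8 col 105 .10-17 k17-26 g26-51 k51-76 g76-133 k133-153 g153-176 k176-182 .182-195
w8 col 130 .10-17 k17-32 .32-42 k42-44 k45-59 .59-61 g61-174 k174-181 .181-195
w8 col 140 .10-46 g46-50 k56-74 g74-174 k174-181 .181-195
```

Run:
```python
from h import *
im,p=load('w11'); im8,p8=load('w8')
def line(n,p,uv,z):
    A=ray(p,uv,z); c=np.polyfit(A[:,0],A[:,1],1); print(n,'deg',np.degrees(np.arctan(c[0])).round(2),'y at .605',np.polyval(c,.605).round(4))
line('x-28 w11',p,[[529,124],[527,140],[523,160],[513,222],[509,244]],.01)
line('x-4 w11',p,[[508,130],[506,140],[503,160],[494,222]],.02)
line('x-4 w8',p8,[[102,35],[105,50],[109,65],[127,150]],.01)
line('x-28 w8',p8,[[126,35],[129,50],[131.5,65],[145.5,150],[147,158],[149,172]],.02)
for n,q,uv,z in (('y-68',p,[510,122],.01),('y67',p,[480,253],.01),('y67',p,[470,254],.01),('y43',p,[475,234.5],.02),('x28',p,[459,246],.02),('y-26',p,[475,168],.02),('y26',p,[475,215.5],.01),('w8 y-68',p8,[105,26],.01),('w8 y67',p8,[130,174],.01),('w8 y43',p8,[105,153],.02),('w8 x28',p8,[97,165],.01)): print(n,ray(q,uv,z)[0,:2].round(4))
```

```text
x-28 w11 deg 1.51 y at .605 -0.1759
x-4 w11 deg 1.54 y at .605 -0.1496
x-4 w8 deg 3.08 y at .605 -0.1519
x-28 w8 deg 1.09 y at .605 -0.1757
y-68 [ 0.677  -0.1554]
y67 [ 0.5417 -0.148 ]
y67 [ 0.5408 -0.1374]
y43 [ 0.567  -0.1333]
x28 [ 0.5546 -0.1187]
y-26 [ 0.6354 -0.1229]
y26 [ 0.5841 -0.1362]
w8 y-68 [ 0.6767 -0.1525]
w8 y67 [ 0.5411 -0.153 ]
w8 y43 [ 0.5642 -0.1364]
w8 x28 [ 0.5514 -0.121 ]
```

View pics/hx.png

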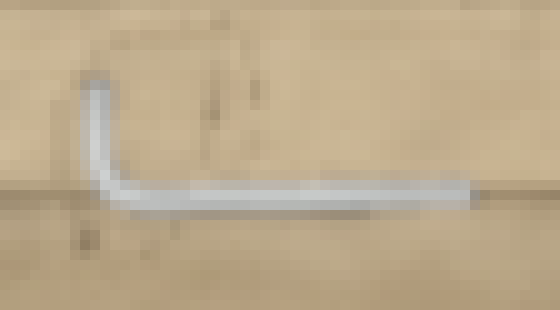

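Hex bay: origin at x = 0.6085, long-leg centre line at y = -0.163, tilt +1.5°; the leg is 24.8 mm wide and the marks agree. The enlarged top view shows the key's corner at +y (left) with its short leg pointing away from the robot and its free end at right, so it needs about a +91° turn. Going over it now (15 pictures viewed).

```bash
python3 -m handwheel '[[-4.8,-3.7,0,0,0.6],[-4.8,-3.7,0,0,0.6],[-4.8,-3.7,0,0,0.6],[-4.8,-3.7,0,0,0.6],[-4.8,-3.7,0,0,0.6],[0,0,0,10.4,0.6],[0,0,0,10.4,0.6],[0,0,0,10.4,0.6],[0,0,0,10.4,0.6],[0,0,0,10.4,0.6]]';python3 -m handwheel '[[0,0,0,10.4,0.6],[0,0,0,10.4,0.6],[0,0,0,10.4,0.6],[0,0,0,5.4,0.6],[0,0,0,0,0.6],[0,0,0,0,0.6]]'
python3 - <<'E'
from h import *
goal(.378,.256,.25,0)
im,p=snap('wrist','w12')
print(proj(p,[[.376,.196,.004],[.377,.305,.004],[.377,.256,.004],[.41,.305,.004]]).round(0).tolist())
hsv=cv2.cvtColor(im,cv2.COLOR_RGB2HSV)
u,v=proj(p,[[.376,.23,.004]])[0].astype(int); print(hsv[v,u-20:u+20,1:].tolist())
E
```

```text
time_s: 30.2
tcp_pos: [0.3768, 0.2567, 0.2508]
ee_rot: [[0.591, -0.806, -0.002], [-0.806, -0.591, -0.003], [0.001, 0.003, -1.0]]
wrist_force: [0.7, -1.0, -0.5]
gripper_width: 0.597
time_s: 30.95
tcp_pos: [0.3771, 0.2569, 0.2516]
ee_rot: [[0.001, -1.0, -0.001], [-1.0, -0.001, -0.001], [0.001, 0.001, -1.0]]
wrist_force: [-0.3, 0.3, 0.3]
gripper_width: 0.602
t 30.95 shift [ 0.09 -0.1   0.16] turn 0.1 or -179.9 j1,j6 [ 55. -55.] F [-0.3  0.3  0.3] w 0.602
[[278.0, 131.0], [276.0, 236.0], [276.0, 191.0], [245.0, 236.0]]
[[77, 145], [76, 145], [78, 143], [77, 146], [75, 146], [76, 147], [76, 145], [74, 145], [78, 144], [74, 145], [76, 144], [72, 145], [76, 144], [67, 140], [35, 130], [7, 140], [9, 149], [7, 148], [7, 153], [5, 152], [5, 144], [10, 128], [36, 126], [73, 132], [75, 129], [76, 131], [76, 130], [73, 132], [71, 132], [75, 133], [76, 130], [77, 132], [78, 131], [75, 130], [77, 132], [79, 132], [75, 133], [73, 133], [75, 132], [73, 132]]
```

Run:
```python
from h import *
X=blob('w12',lambda H,S,V:(S<45)&(V>60),(225,100,300,265),.005)
# long leg: straight part
m=(X[:,1]>X[:,1].min()+.005)&(X[:,1]<X[:,1].min()+.095); A=X[m]; b=A[abs(A[:,1]-.25)<.05]
vx,vy,x0,y0=cv2.fitLine((b*1000).astype(np.float32),cv2.DIST_L2,0,.01,.01).ravel()
ang=np.degrees(np.arctan2(vy,vx))%180; print('leg ang',ang.round(2),'x at y=.256',(x0+(256-y0)*vx/vy).round(1),'ymin,ymax,xmin,xmax',X.min(0).round(4),X.max(0).round(4))
```

```text
w12 px [ 242  129   39  115 1128] c [380.9 257.4] size [ 36.3 124.5] long ang 74.4 mean [382.3 261.3]
leg ang 91.05 x at y=.256 377.9 ymin,ymax,xmin,xmax [0.3731 0.194 ] [0.4138 0.3131]
```

The blob extents are 119.1 x 40.7 mm, as given, with the leg at 91.05°. The grip point is (0.378, 0.2537).

```bash
python3 -c "
from h import *
goal(.378,.2537,.0722,1.05)"; python3 -m handwheel '[[0.3,-0.1,4,-1,0.45],[0,0,5,0,0.45],[0,0,4,0,0.45],[0,0,0,0,0.45],[0,0,0,0,0.45]]'; python3 -c "
from h import *
goal(.378,.2537,.0722,1.05)"
```

```text
t 31.0 shift [ 0.31 -0.1  17.96] turn -1.0 or 179.0 j1,j6 [ 55. -55.] F [-0.9 -0.4 -0.4] w 0.602
time_s: 31.62
tcp_pos: [0.3789, 0.2549, 0.1234]
ee_rot: [[0.018, -1.0, 0.002], [-1.0, -0.018, 0.001], [-0.001, -0.002, -1.0]]
wrist_force: [0.5, 0.1, 0.1]
gripper_width: 0.447
t 31.62 shift [0.13 0.1  5.12] turn 0.0 or -180.0 j1,j6 [ 54. -53.] F [0.5 0.1 0.1] w 0.447
```

```bash
python3 -m handwheel '[[0.1,0.08,3,0,0.45],[0,0,2.1,0,0.45],[0,0,0,0,0.45],[0,0,0,0,0],[0,0,0,0,0],[0,0,0,0,0],[0,0,0,0,0],[0,0,0,0,0],[0,0,0,0,0],[0,0,0,0,0]]'; python3 -m handwheel '[[0,0,-3,0,0],[0,0,-5,0,0],[0,0,-5,0,0],[0,0,-4,0,0],[0,0,0,0,0]]'; python3 -c "
from h import *
goal(.6085,-.1632,.2,91.5)"
```

```text
time_s: 32.88
tcp_pos: [0.3776, 0.2533, 0.0716]
ee_rot: [[0.018, -1.0, 0.0], [-1.0, -0.018, 0.0], [-0.0, -0.001, -1.0]]
wrist_force: [-0.7, -0.6, 4.8]
gripper_width: 0.081
time_s: 33.5
tcp_pos: [0.3783, 0.2542, 0.2441]
ee_rot: [[0.018, -1.0, 0.005], [-1.0, -0.018, 0.006], [-0.006, -0.005, -1.0]]
wrist_force: [0.1, -0.1, -0.3]
gripper_width: 0.076
t 33.5 shift [ 42.16 -22.26   4.27] turn 89.5 or -90.5 j1,j6 [ 54. -53.] F [ 0.1 -0.1 -0.3] w 0.076
```

```bash
python3 -m handwheel '[[4.7,-2.45,0,0,0],[4.7,-2.45,0,0,0],[4.7,-2.45,0,0,0],[4.7,-2.45,0,0,0],[4.7,-2.45,0,0,0],[4.7,-2.45,0,0,0],[4.7,-2.45,0,0,0],[4.7,-2.45,0,0,0],[4.6,-2.5,0,0,0],[0,0,0,-10,0]]'; python3 -m handwheel '[[0,0,0,-10,0],[0,0,0,-10,0],[0,0,0,-10,0],[0,0,0,-10,0],[0,0,0,-10,0],[0,0,0,-10,0],[0,0,0,-10,0],[0,0,0,-10.5,0],[0,0,0,0,0],[0,0,0,0,0]]'; python3 -c "
from h import *
goal(.6085,-.1632,.0816,91.5)"
```

```text
time_s: 34.75
tcp_pos: [0.6061, -0.168, 0.2378]
ee_rot: [[0.191, -0.982, -0.004], [-0.982, -0.191, 0.0], [-0.001, 0.004, -1.0]]
wrist_force: [-0.9, 0.2, -0.7]
gripper_width: 0.079
time_s: 36.0
tcp_pos: [0.6054, -0.1649, 0.2401]
ee_rot: [[1.0, 0.023, -0.002], [0.023, -1.0, 0.0], [-0.002, -0.0, -1.0]]
wrist_force: [-0.1, -0.1, -0.8]
gripper_width: 0.077
t 36.0 shift [ 0.34 -0.16 15.84] turn -0.2 or 179.8 j1,j6 [-0. 92.] F [-0.1 -0.1 -0.8] w 0.077
```

```bash
python3 -m handwheel '[[0.35,-0.15,4,-0.2,0],[0,0,5,0,0],[0,0,0,0,0],[0,0,0,0,0]]'
python3 - <<'E'
from h import *
goal(.6085,-.1632,.0816,91.5)
im,p=snap('wrist','w13')
s=sense(); X=blob('w13',lambda H,S,V:(S<45)&(V>90),(250,0,305,235),s['tcp_pos'][2]-.0665)
vx,vy,x0,y0=cv2.fitLine((X*1000).astype(np.float32),cv2.DIST_L2,0,.01,.01).ravel(); print(np.degrees(np.arctan2(vy,vx)),x0,y0,X.max(0),X.min(0))
E
```

```text
time_s: 36.5
tcp_pos: [0.6104, -0.1636, 0.1529]
ee_rot: [[1.0, 0.03, 0.002], [0.03, -1.0, -0.001], [0.002, 0.001, -1.0]]
wrist_force: [0.4, -0.3, -0.2]
gripper_width: 0.077
t 36.5 shift [-0.2  -0.06  7.13] turn 0.2 or -179.8 j1,j6 [-0. 92.] F [ 0.4 -0.3 -0.2] w 0.077
w13 px [ 268  156   19   79 1391] c [ 652.3 -160.9] size [ 8.4 38.6] long ang 2.1 mean [ 652.8 -160.9]
1.5177064 652.75006 -160.94888 [ 0.67167324 -0.15606623] [ 0.6329618  -0.16554383]
```

The key is straight: leg at 1.5°, far end 61 mm ahead of the grip, on the bay line within about 1 mm. Lowering and releasing.

```bash
python3 -m handwheel '[[-0.15,0,3,0,0],[0,0,2.5,0,0],[0,0,1.5,0,0],[0,0,0,0,0],[0,0,0,0,0]]'; python3 -c "
from h import *
goal(.6085,-.1632,.0816,91.5)"
```

```text
time_s: 37.17
tcp_pos: [0.6085, -0.1634, 0.0825]
ee_rot: [[1.0, 0.03, 0.002], [0.03, -1.0, -0.0], [0.002, 0.0, -1.0]]
wrist_force: [0.5, 0.8, 0.1]
gripper_width: 0.076
t 37.17 shift [ 0.   -0.02  0.09] turn 0.2 or -179.8 j1,j6 [-0. 92.] F [0.5 0.8 0.1] w 0.076
```

```bash
python3 -m handwheel '[[0,0,0.05,0,0.25],[0,0,0,0,0.25],[0,0,0,0,0.25],[0,0,0,0,0.25],[0,0,-3,0,0.25],[0,0,-5,0,0.25],[0,0,-5,0,0.25],[0,0,-5,0,0.25],[0,0,0,0,0.25],[0,0,0,0,0.25]]'
python3 - <<'E'
from h import *
w,_=snap('wrist','w14'); t,_=snap('top','top1'); s,_=snap('scene','scene1')
blob('w14',lambda H,S,V:(S<45)&(V>90),(235,100,320,275),.018)
a=cv2.resize(w[60:290,20:420],(800,300*1)[:2]) if 0 else cv2.resize(w[60:270],(800,300),interpolation=cv2.INTER_CUBIC)
b=cv2.resize(s[140:290,160:400],(400,250),interpolation=cv2.INTER_CUBIC); c=cv2.resize(t[130:260,190:420],(400,250),interpolation=cv2.INTER_CUBIC)
cv2.imwrite('pics/final.png',np.vstack([a,np.hstack([b,c])])[:,:,::-1]); goal(.45,-.1,.3,90)
E
```

```text
time_s: 38.42
tcp_pos: [0.6072, -0.1633, 0.2603]
ee_rot: [[1.0, 0.029, -0.001], [0.029, -1.0, 0.001], [-0.001, -0.001, -1.0]]
wrist_force: [0.4, 0.1, -0.6]
gripper_width: 0.249
w14 px [ 243  131   40  115 1210] c [ 606.  -158.7] size [ 35.9 123.7] long ang 165.1 mean [ 603.  -157.3]
t 38.58 shift [-15.53  -6.8   -4.05] turn 1.7 or -178.3 j1,j6 [-0. 92.] F [-0.4  0.1 -0.8] w 0.249
```

View pics/final.png

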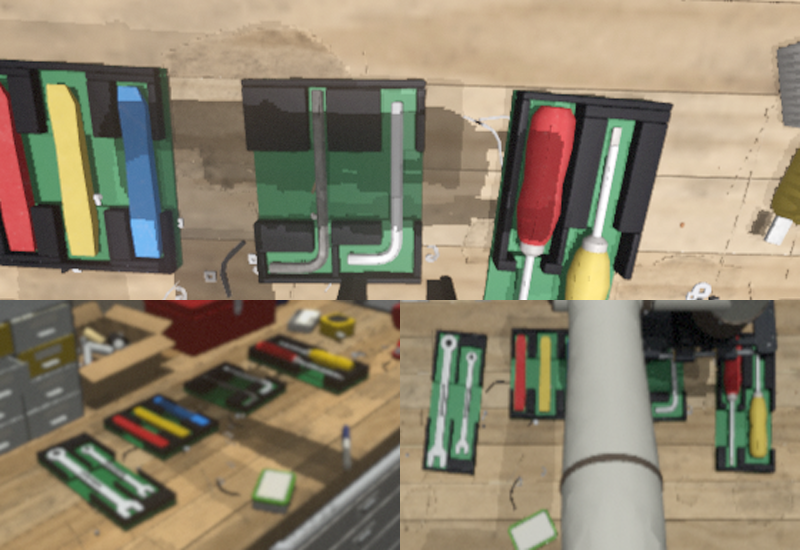

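All four tools sit in their bays, in the wrist view, the scene view and the top view. The hex key's two legs lie within their slots. The arm is clear and at rest, so I'm handing in.

```bash
python3 -c "
from h import *
print(job.finish_job()); print(sense()['time_s'])"
```

```text
the job is handed in; nothing more can be done
None
the job is handed in; nothing more can be done
```

I laid the small spanner, the yellow screwdriver, the yellow tyre lever and the bright hex key into their own trays, in that order. I handed in at about 38.6 s, with the gripper open and the arm clear of everything.

- **Fit:** the last wrist, scene and top pictures show each tool inside its bay and clear of the walls. In the top picture the arm hid part of the lever and hex trays.
- **Forces:** the highest reading at the end of a move was about 7 N, while closing on the screwdriver. No contact showed on lowering into the bays.
- **Height not measured:** no camera gives depth, so "down on the floor" rests on releasing each tool at its pick-up height plus 10 mm, to within about 2 mm, and on how it looks afterwards.
- **Disagreements:**
  - One colour mask gave the placed lever as 102 mm long. The picture showed its bright near end had been missed, and the lever was in fact whole in the bay.
  - Some long moves stopped a few cm short of what I asked. I corrected each from the measured position before lowering.

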